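Clear the tool support and free the wet-stone nut

TASK

The stone of the flat wet grinder is due for changing: swing the U-shaped tool support bar up off the stone and over past upright, and lay it gently on its back stop so that it stays open by itself, never letting it drop. Then loosen the stone's black hand nut by half a turn or a little more; it has a left-hand thread, so it comes loose clockwise seen from above (feel that it gives). Leave everything else on the bench where it is.

Things in the scene. Friction and masses are not known exactly. Their poses are not given: they have to be found in the camera images.
- bar_mid (a point): Middle (centre line) of the cross bar of the U-shaped tool support: round steel 14 mm thick, 170 mm long between its two legs, grippable over the middle 120 mm; whole U about 0.55 kg. x axis along the bar. At the start it lies level 190 mm above the bench, 75 mm above the stone, 35 mm above the nut's top and almost over it. The round bar can turn between the fingers as it swings.
- support_hinge (a point): Fixed point: middle of the support's hinge axis, 125 mm above the bench, on the side of the grinder opposite the motor housing. x along the hinge axis (parallel to the bar), z up, y level towards the stone. The bar's centre line moves on a circle of radius 163.5 mm about this axis and stays level.
- support (a joint): Swing of the support, rad, a right-hand turn about x of support_hinge. 0: working position over the stone, held by its weight; 1.16: upright (over-centre); 1.72: on its back stop, leaning 32 degrees past upright away from the stone, held by its weight. The hinge is free: it falls to whichever side of upright it is let go. Dropped from upright it strikes at over 3 rad/s; under 1.5 rad/s is gentle.
- nut_grip (a point): Centre of the finger bar of the black plastic hand nut, on the stone's upright axis, 142 mm above the bench. The finger bar is 70 mm long (x), 16 mm wide (y), 26 mm high (z); below it a hub 48 mm across, 10 mm high, on a 5 mm washer on the stone, whose top (200 mm across) is 115 mm above the bench. The bar points in any level direction at the start; the point turns with it.
- stone_nut (a joint): Turn of the nut on its thread, rad: 0 tight (start), growing as it turns clockwise seen from above (loosening, left-hand thread); 3.14 is half a turn, free up to 12.5. Solid at 0 the other way. Needs about 0.15 N m, stays where it is left, does not rise noticeably. The stone's shaft is held by the motor's gearing (1.5 N m to turn it).
- grinder: Flat wet-stone grinder, fixed: cast base 260 x 460 mm, 52 mm high; black water pan 248 mm across, rim at 102 mm, holding the grey stone; motor housing 190 x 140 mm, 150 mm high, blue front panel, centred 212 mm along +y. Origin on the bench under the stone's axis; x away from the robot at yaw 0, y towards the motor. Hinge lugs 135 mm along -y, 138 mm high (stop horns to 165 mm).
- chisel: Bystander: wood-handled chisel, 255 mm long, 28 mm high, lying beside the grinder's motor housing. Origin under its middle.
- knife: Bystander: knife with dark wooden handle, 270 mm long, 18 mm high, lying beyond the grinder. Origin at the joint of handle and blade.
- grading_stone: Bystander: two-tone block 50 x 75 x 32 mm lying on top of the motor housing. Origin at the centre of its underside.
- chisel_jig: Bystander: aluminium clamping jig 75 x 75 mm, 46 mm high, on the bench beside the hinge of the support. Origin at its underside.
- water_tin: Bystander: open steel tin, 100 mm across, 105 mm high. Origin at the centre of its underside.
- paste_jar: Bystander: orange jar, 64 mm across, 55 mm high. Origin at the centre of its underside.
- oil_bottle: Bystander: blue bottle, 60 mm across, 165 mm high, at the left of the bench. Origin at the centre of its underside.
- spare_stone: Bystander: the new stone, a grey ring 200 mm across, 45 mm high, lying flat at the right of the bench. Origin at the centre of its underside.

How it is judged:
On the way, in this order (a step that is already met when the one before it is completed fails the run):
1. the tool support is laid back past upright on its stop (value of joint support above 1.62 rad and velocity of joint support below 0.3 rad/s), for 0.2 s.
2. the hand nut is loosened clockwise by half a turn (value of joint stone_nut above 2.9 rad), for 0.2 s.
At the end, for the whole second after the job is handed in: the tool support rests on its back stop past upright (swing over 1.62 rad of 1.72) by itself and still, and the hand nut stands at least half a turn (2.9 rad, which allows 14 degrees of error) clockwise from tight (value of joint support above 1.62 rad and velocity of joint support below 0.1 rad/s and value of joint stone_nut above 2.9 rad); the robot touches nothing.
It fails at once if the tool support is dropped or slammed onto its back stop (over 2.6 rad/s in the last 0.2 rad) (value of joint support above 1.52 rad and velocity of joint support above 2.6 rad/s).
It fails at once if the tool support is dropped back into its working position (over 2.6 rad/s in the last 0.2 rad) (value of joint support below 0.2 rad and velocity of joint support below -2.6 rad/s).
It fails at once if another thing on the bench is moved by more than 30 mm (distance of any of chisel, knife, grading_stone, chisel_jig, water_tin, paste_jar, oil_bottle, spare_stone from where it was at the start of the episode above 0.03 m).
It also fails if it takes over 66 s, if anything falls off the work surface, if the arm or the gripper's body presses on something with over 40 N, if the wrist force passes 120 N, or if a joint passes its speed limit or range.

ROBOT

A 7-joint arm with a two-finger parallel gripper is mounted at the origin on the work surface. World frame = base frame: x ahead of the robot, y to its left, z up, the work surface at z = 0. Lengths are in m, angles in rad, forces in N, time in s.
With the tool pointing down it reaches from about 0.425 to 0.875 m from the base axis. Payload 8.4 kg.
Tool frame: the origin (TCP) lies on the mounting face of the last link; the fingertips stand 182 mm ahead of it and the grasp point (between the pads) lies 164 mm ahead of it; z points along the fingers, y is the line along which they close (so a half turn about z gives the same grasp; the last joint's range is limited). The gripper opens to 87 mm and grips with 3 to 60 N. Pads are 19 mm wide; open, the fingers measure 117 mm over their backs; the gripper's body (75 mm by 190 mm) begins 51 mm behind the grasp point.
Start: joints at [-1.425, 0.333, 0.04, 1.465, -0.013, 1.343, -0.059], TCP at [0.158, 0.631, 0.405] pointing down, gripper open.
Joint ranges: [-2.58, 2.58], [-0.38, 2.09], [-1.3, 1.39], [0.25, 2.4], [-1.5, 4.64], [0.08, 2.09], [-2.65, 2.65]. Speed limits (rad/s): [2.22, 2.22, 2.79, 2.79, 3.14, 3.14, 3.14].

INTERFACE

Orientations are given as a unit quaternion [x, y, z, w].
In Python, from workcell import env, cams gives the robot as it stands.
- The arm moves only by the shell command python3 -m jog 'ROWS' [FORCE]. ROWS is JSON, a list of rows, each a list of 7 numbers: the turn, a rotation vector about the tool's x, y, z in rad, then the shift along the tool's x, y, z in m, then the finger opening in m, from 0 to 0.087. In form: [[ax, ay, az, tx, ty, tz, fingers], ...]. A call has 1 to 8 rows; each row shifts and turns the commanded pose from where the row before left it, along the tool's axes as they then stand; what a row does not reach is not made up. A row lasts 1/10 s, in which the tool goes at most 50 mm and 8.59 degrees, less where a joint would pass 70% of its speed; a pose out of reach is approached as far as the arm can. A call is refused whole if a number of a shift passes 0.05 or a number of a turn 0.15, either way. A call with a gripper value outside its range is refused whole. The fingers move at their own pace and stop on an object; FORCE is the grip in N (left out, the last holds). Time passes only in rows, so rows that do not move let the fingers close. It gives the time, the measured TCP pose, the force, the opening and the grip force at its end, in the units of the state.
- env.state(): the state, without advancing time (a new reading comes with each control period).
- cams.camera(name): name is "side" or "top"; returns the picture (480x640x3 uint8, blue, green, red); there is no depth.
- cams.camera_params(name): a dict with "fx", "fy", "cx", "cy" (pixels), "distortion" ([k1, k2, p1, p2, k3] as OpenCV has them; the pictures are not rectified), "extrinsics" (4x4, takes a point from world to camera coordinates). Camera axes: x right, y up, looking along -z (the intrinsics and any distortion apply to the point x, -y, -z); pixel columns grow to the right and rows downward; lengths in m; the calibration is good to about 2 mm. A picture is of the moment at which its call begins. camera_params takes no time and is no camera call.
- env.sign_off(): hands the job in; it is judged then, once.
The state is a dict: "time_s": time; "q": joint angles; "dq": joint speeds; "effort": joint torques, N m; "tcp_pos": TCP position; "orientation": TCP orientation; "wrist_force": force on the tool from outside, world axes, zero at the start; "ft_torque": the same for the moment, N m; "finger_gap": finger opening in m; "finger_force": force on a finger pad.
Only numpy, scipy, OpenCV 4.12 (cv2) and the standard library are available. Lean on these libraries where they do the work, as an engineer would, in place of code of your own. Each camera call takes 0.05 s, during which the arm holds its last target. There are 200 camera calls.

## Working session

There is one attempt and no reset: what is moved stays moved. The work goes in short steps, Python scripts to look and compute and a shell command to move; the robot and the scene stay as the last step left them, time stands still between calls to the robot, and variables do not carry over. Pictures are saved under pics/ and viewed, at most 10 in all, crops included, and the job is handed in when it is done.

```bash
ls; mkdir -p pics; python3 - <<'E'
from workcell import env,cams
import cv2,numpy as np
for n in("side","top"):
    cv2.imwrite(f"pics/{n}0.png",cams.camera(n)); p=cams.camera_params(n); print(n,p)
s=env.state();print(s)
E
```

```text
pics
side {'fx': 435.8024799559144, 'fy': 435.8024799559144, 'cx': 315.40283440489503, 'cy': 233.72503098186883, 'distortion': array([-0.00569383,  0.        ,  0.        ,  0.        ,  0.        ]), 'extrinsics': array([[ 0.75758723, -0.65247981,  0.01821199, -0.37219629],
       [ 0.34937379,  0.42890626,  0.83305305, -0.28985752],
       [-0.55136153, -0.62474756,  0.55289325, -0.98409541],
       [ 0.        ,  0.        ,  0.        ,  1.        ]])}
top {'fx': 460.10355989118693, 'fy': 460.10355989118693, 'cx': 324.72407997424733, 'cy': 240.12648458149283, 'distortion': array([-0.05862817,  0.        ,  0.        ,  0.        ,  0.        ]), 'extrinsics': array([[-2.30762373e-02, -9.99553308e-01,  1.89913790e-02,
         4.89043588e-04],
       [ 9.80558683e-01, -1.89268313e-02,  1.95311147e-01,
        -5.50495089e-01],
       [-1.94864456e-01,  2.31292079e-02,  9.80557435e-01,
        -1.45070428e+00],
       [ 0.00000000e+00,  0.00000000e+00,  0.00000000e+00,
         1.00000000e+00]])}
{'time_s': 0.1, 'q': array([-1.42520148,  0.33382075,  0.03990061,  1.46618396, -0.0133781 ,
        1.34329686, -0.05850063]), 'dq': array([-0.0005772 , -0.0013303 ,  0.00050596, -0.0035198 ,  0.00081345,
        0.00046033, -0.00169292]), 'effort': array([ 4.62000899e-03, -6.57815337e+01,  1.34070318e+00, -4.04705393e+01,
       -5.95136220e-02,  4.11222700e-02,  8.71833686e-05]), 'tcp_pos': array([0.15752012, 0.63045806, 0.40396046]), 'orientation': array([ 1.22110419e-01,  9.92516259e-01, -7.21151729e-04, -2.53445705e-05]), 'wrist_force': array([-0.38724481,  0.75655153, -0.28303785]), 'ft_torque': array([0.02169823, 0.02445161, 0.03044716]), 'finger_force': 0.0, 'finger_gap': 0.08702966188050283}
```

View pics/side0.png

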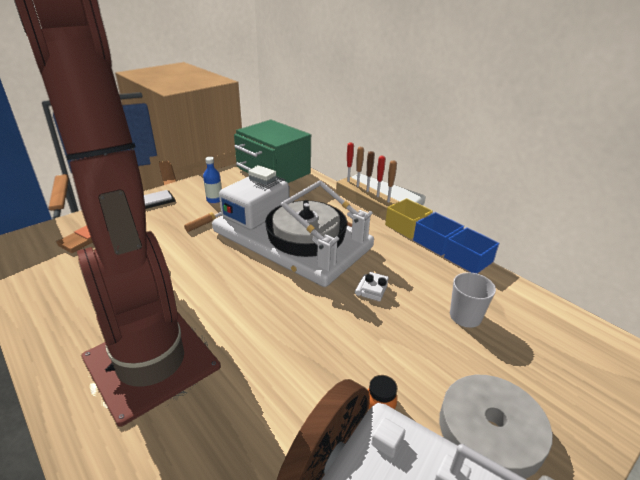

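View pics/top0.png

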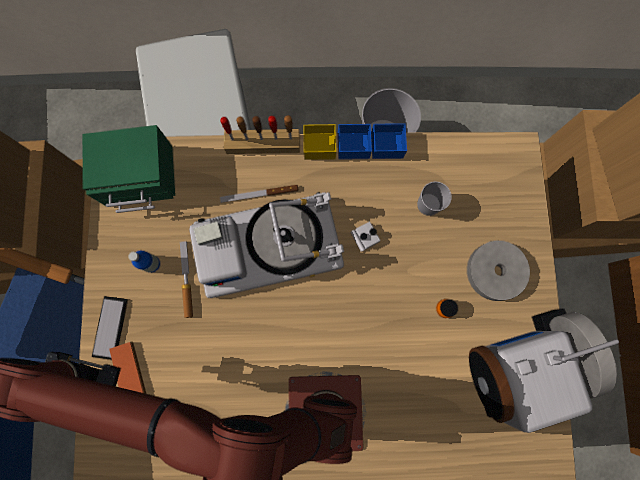

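The side view shows the grinder at about (295,225), with the U bar running from (285,208) to (320,183). In the top view the stone centre is near (284,237), the bar runs from about (273,205) to (282,258), and the hinge lugs are at (320,200) and (333,252). I'll zoom in on both.

```bash
python3 - <<'E'
import cv2,numpy as np
a=cv2.imread("pics/top0.png")[180:310,180:380]; b=cv2.imread("pics/side0.png")[160:290,200:400]
cv2.imwrite("pics/z0.png",cv2.resize(np.vstack([a]),None,fx=4,fy=4,interpolation=cv2.INTER_CUBIC))
cv2.imwrite("pics/z1.png",cv2.resize(b,None,fx=4,fy=4,interpolation=cv2.INTER_CUBIC))
E
```

```text
(no output)
```

View pics/z0.png

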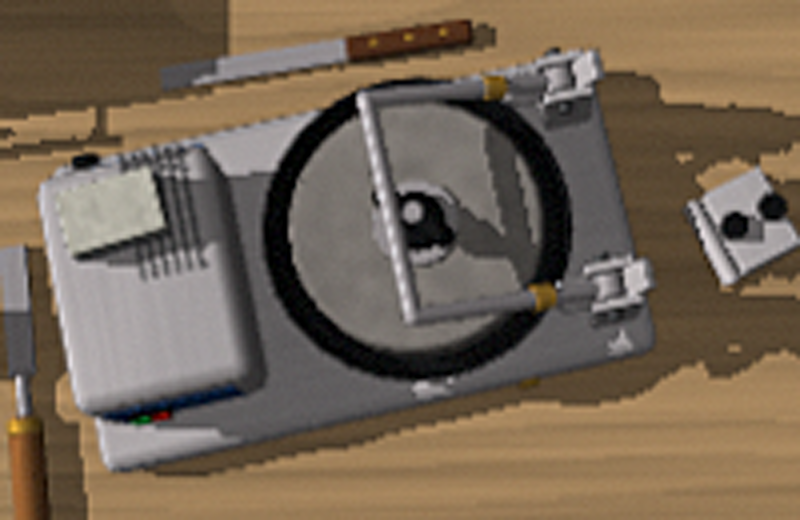

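View pics/z1.png

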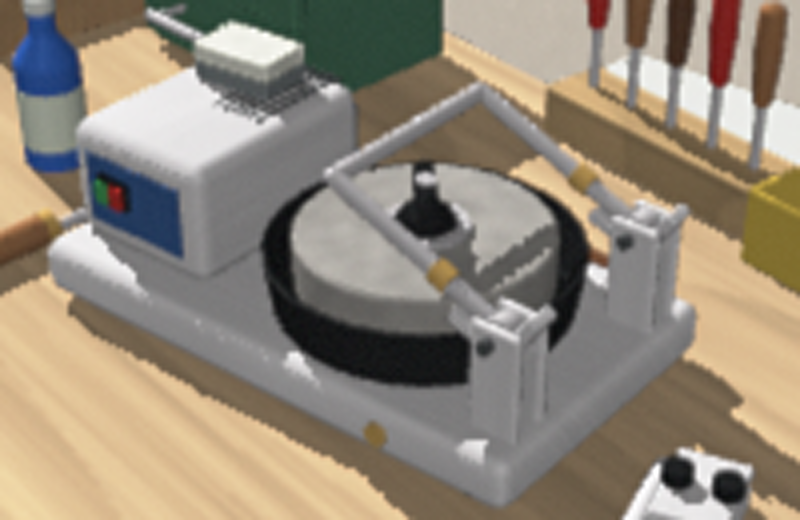

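The top crop puts the bar corners at full-image (271,204.5) and (282.5,259.5). In the side crop they are at (282.8,203.5) and (320.3,182). The hinge is toward −y. Next I'll cast rays onto known heights.

```bash
cat > h.py <<'E'
from workcell import env,cams
import cv2,numpy as np
from scipy.spatial.transform import Rotation as R
def ray(n,uv):
    p=cams.camera_params(n); K=np.array([[p['fx'],0,p['cx']],[0,p['fy'],p['cy']],[0,0,1]])
    x,y=cv2.undistortPoints(np.array([[uv]],float),K,p['distortion'])[0,0]
    E=p['extrinsics']; d=E[:3,:3].T@np.array([x,-y,-1]); c=-E[:3,:3].T@E[:3,3]
    return c,d
def onz(n,uv,z):
    c,d=ray(n,uv); return c+d*(z-c[2])/d[2]
def tri(a,b):
    c1,d1=ray("top",a);c2,d2=ray("side",b)
    t=np.linalg.lstsq(np.c_[d1,-d2],c2-c1,rcond=None)[0]; p,q=c1+t[0]*d1,c2+t[1]*d2
    return (p+q)/2,np.linalg.norm(p-q)
def proj(n,P):
    p=cams.camera_params(n); K=np.array([[p['fx'],0,p['cx']],[0,p['fy'],p['cy']],[0,0,1]])
    c=p['extrinsics']@np.r_[P,1]; return cv2.projectPoints(np.array([[c[0],-c[1],-c[2]]]),np.zeros(3),np.zeros(3),K,p['distortion'])[0].ravel()
def pose(s=None):
    s=s or env.state(); r=R.from_quat(s['orientation']).as_matrix(); return s['tcp_pos'],r
E
python3 - <<'E'
from h import *
np.set_printoptions(precision=4,suppress=True)
A=onz("top",(271,204.5),.19);B=onz("top",(282.5,259.5),.19)
print(A,B,np.linalg.norm(A-B))
print(tri((271,204.5),(320.25,182)),tri((282.5,259.5),(282.75,203.5)))
# pan rim
im=cv2.imread("pics/top0.png"); m=cv2.inRange(im,(0,0,0),(45,45,45)); m[:180]=0;m[310:]=0;m[:,:240]=0;m[:,326:]=0
c=max(cv2.findContours(m,cv2.RETR_EXTERNAL,cv2.CHAIN_APPROX_NONE)[0],key=len); h=cv2.convexHull(c); e=cv2.fitEllipse(h); print(e,onz("top",e[0],.1))
M=(A+B)/2; x=(A-B)/np.linalg.norm(A-B); print("mid",M,"yaw",np.degrees(np.arctan2(x[1],x[0])))
yd=np.array([-x[1],x[0],0]) # toward motor
H=M-yd*np.sqrt(.1635**2-.065**2); H[2]=.125; print("hinge",H)
p,r=pose();print(p,r)
print("jig",onz("top",(367,236),.03))
E
```

```text
[0.636  0.1514 0.19  ] [0.4677 0.1176 0.19  ] 0.17162093329842584
(array([0.6357, 0.151 , 0.192 ]), np.float64(0.0006886844831258543)) (array([0.4677, 0.1173, 0.1921]), np.float64(0.0006509607021208887))
((284.0154724121094, 236.8622589111328), (74.99829864501953, 77.3903579711914), 70.38248443603516) [0.5543 0.1187 0.1   ]
mid [0.5518 0.1345 0.19  ] yaw 11.356618825621903
hinge [ 0.5814 -0.0126  0.125 ]
[0.1575 0.6305 0.404 ] [[-0.9702  0.2424 -0.0002]
 [ 0.2424  0.9702 -0.0014]
 [-0.0001 -0.0014 -1.    ]]
jig [ 0.5665 -0.1532  0.03  ]
```

```bash
python3 -m jog '[[0,0,-0.148,0,0,-0.01,0.087],[0,0,-0.148,0,0,-0.01,0.087],[0,0,-0.148,0,0,-0.01,0.087],[0,0,0,-0.022,-0.043,0,0.087],[0,0,0,-0.022,-0.043,0,0.087],[0,0,0,-0.022,-0.043,0,0.087],[0,0,0,-0.022,-0.043,0,0.087],[0,0,0,-0.022,-0.043,0,0.087]]' 15
python3 -m jog '[[0,0,0,-0.022,-0.043,0,0.087],[0,0,0,-0.022,-0.043,0,0.087],[0,0,0,-0.022,-0.043,0,0.087],[0,0,0,-0.022,-0.043,0,0.087],[0,0,0,-0.022,-0.043,0,0.087],[0,0,0,-0.022,-0.043,0,0.087],[0,0,0,-0.02,-0.043,0,0.087],[0,0,0,0,0,0,0.087]]'
cat > t.py <<'E'
import sys
from h import *
np.set_printoptions(precision=4,suppress=True)
t=np.array(eval(sys.argv[1])); s=env.state(); p,r=pose(s); g=p+.164*r[:,2]
print("grasp",g,"delta tool",r.T@(t-g),"y yaw",np.degrees(np.arctan2(r[1,1],r[0,1])),"z",r[:,2],"q",s['q'],"F",s['wrist_force'],"gap",s['finger_gap'],s['finger_force'],s['time_s'])
E
python3 t.py '[.5518,.1345,.19]'
```

```text
time_s: 0.9
tcp_pos: [0.3088, 0.4398, 0.4345]
orientation: [-0.099, 0.995, -0.0, -0.0]
wrist_force: [1.1, 0.9, -1.3]
finger_gap: 0.0873
finger_force: 0.0
time_s: 1.7
tcp_pos: [0.5194, 0.1699, 0.4347]
orientation: [-0.095, 0.996, -0.001, 0.001]
wrist_force: [0.4, -0.6, -0.4]
finger_gap: 0.0871
finger_force: 0.0
grasp [0.5197 0.1695 0.2707] delta tool [-0.0249 -0.0402  0.0808] y yaw 100.85634422682956 z [ 0.0013 -0.0026 -1.    ] q [-0.7735  0.1034  0.4082  1.6927 -0.039   1.3539  1.4015] F [ 0.3588 -0.6332 -0.4249] gap 0.087051688508885 0.0 1.7
```

```bash
python3 -m jog '[[0,0,-0.01,-0.025,-0.04,0,0.087],[0,0,0,0,0,0.03,0.087],[0,0,0,0,0,0,0.06],[0,0,0,0,0,0,0.06]]'
python3 t.py '[.5518,.1345,.19]'
python3 - <<'E'
from h import *
a=cams.camera("top")[180:310,220:340]; b=cams.camera("side")[130:260,240:360]
cv2.imwrite("pics/a1.png",cv2.resize(np.hstack([a,b]),None,fx=3.3,fy=3.3,interpolation=cv2.INTER_CUBIC))
E
```

```text
time_s: 2.1
tcp_pos: [0.5483, 0.1432, 0.4045]
orientation: [-0.105, 0.994, -0.0, -0.001]
wrist_force: [0.4, -0.1, -0.6]
finger_gap: 0.0779
finger_force: 0.0
grasp [0.548  0.1432 0.2405] delta tool [-0.0021 -0.0093  0.0505] y yaw 102.04097200003477 z [-0.0021 -0.0004 -1.    ] q [-0.7197  0.1673  0.4374  1.691  -0.0734  1.3015  1.513 ] F [ 0.3602 -0.0756 -0.5527] gap 0.07792175660081264 0.0 2.1
```

View pics/a1.png

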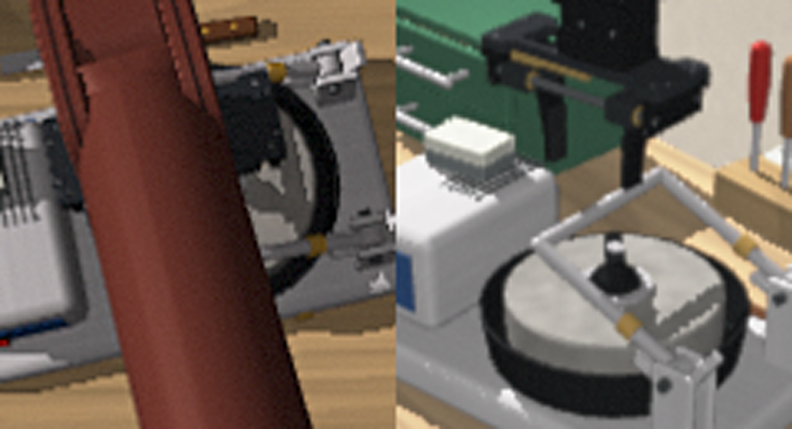

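The fingers straddle the bar in the side view, with the tips at about (550,150) and (632,185) in the crop. They still sit about 9 mm toward the motor. I'll correct that, go down and close.

```bash
python3 -m jog '[[0,0,0,-0.002,-0.009,0,0.06],[0,0,0,0,0,0,0.06],[0,0,0,0,0,0.025,0.06],[0,0,0,0,0,0.025,0.06],[0,0,0,0,0,0,0.06],[0,0,0,0,0,0,0.06]]'
python3 t.py '[.5518,.1345,.19]'
```

```text
time_s: 2.8
tcp_pos: [0.5528, 0.1339, 0.3554]
orientation: [-0.104, 0.995, -0.0, -0.0]
wrist_force: [-0.4, -0.8, 0.3]
finger_gap: 0.0601
finger_force: 0.0
grasp [0.5528 0.1339 0.1914] delta tool [0.0008 0.0008 0.0014] y yaw 101.97715214332177 z [-0.0001 -0.0002 -1.    ] q [-0.7     0.2071  0.4414  1.7519 -0.0941  1.2036  1.5468] F [-0.3708 -0.7613  0.2781] gap 0.0600571247282939 0.0 2.8
```

```bash
python3 -m jog '[[0,0,0,0,0,0,0.03],[0,0,0,0,0,0,0.005],[0,0,0,0,0,0,0.005],[0,0,0,0,0,0,0.005],[0,0,0,0,0,0,0.005],[0,0,0,0,0,0,0.005],[0,0,0,0,0,0,0.005],[0,0,0,0,0,0,0.005]]' 20
python3 - <<'E'
import numpy as np
# arc in (tool y, tool z(down)) for tool kept pointing down; 
a0=np.arctan2(.065,.150)
th=np.linspace(0,1.70,18); P=.1635*np.c_[np.cos(a0+th),np.sin(a0+th)]
d=np.diff(P,axis=0); print(np.round(np.c_[th[1:],d[:,0],-d[:,1]],4))
E
```

```text
time_s: 3.6
tcp_pos: [0.5526, 0.1345, 0.3548]
orientation: [-0.105, 0.995, 0.0, -0.0]
wrist_force: [-1.2, 2.8, 0.8]
finger_gap: 0.0138
finger_force: 20.0
[[ 1.00e-01 -7.20e-03 -1.47e-02]
 [ 2.00e-01 -8.70e-03 -1.39e-02]
 [ 3.00e-01 -1.00e-02 -1.29e-02]
 [ 4.00e-01 -1.12e-02 -1.19e-02]
 [ 5.00e-01 -1.24e-02 -1.07e-02]
 [ 6.00e-01 -1.34e-02 -9.40e-03]
 [ 7.00e-01 -1.42e-02 -8.00e-03]
 [ 8.00e-01 -1.50e-02 -6.50e-03]
 [ 9.00e-01 -1.56e-02 -5.00e-03]
 [ 1.00e+00 -1.60e-02 -3.40e-03]
 [ 1.10e+00 -1.62e-02 -1.80e-03]
 [ 1.20e+00 -1.63e-02 -2.00e-04]
 [ 1.30e+00 -1.63e-02  1.40e-03]
 [ 1.40e+00 -1.61e-02  3.10e-03]
 [ 1.50e+00 -1.57e-02  4.60e-03]
 [ 1.60e+00 -1.51e-02  6.20e-03]
 [ 1.70e+00 -1.44e-02  7.70e-03]]
```

```bash
python3 -m jog '[[0,0,0,0,-0.0072,-0.0147,0.005],[0,0,0,0,-0.0087,-0.0139,0.005],[0,0,0,0,-0.01,-0.0129,0.005],[0,0,0,0,-0.0112,-0.0119,0.005],[0,0,0,0,0,0,0.005],[0,0,0,0,0,0,0.005]]'
cat > arc.py <<'E'
from h import *
np.set_printoptions(precision=4,suppress=True)
s=env.state();p,r=pose(s);g=p+.164*r[:,2]
x=R.from_euler('z',11.4,degrees=True).as_matrix(); H=np.array([.5814,-.0126,.125]); l=x.T@(g-H)
print("local",l,"rad",np.hypot(l[1],l[2]),"th",np.arctan2(l[2],l[1])-np.arctan2(.065,.15),"F",s['wrist_force'],s['finger_gap'],s['finger_force'],"yaw",np.degrees(np.arctan2(r[1,1],r[0,1])),r[:,2])
E
python3 arc.py
```

```text
time_s: 4.2
tcp_pos: [0.56, 0.0987, 0.4096]
orientation: [-0.105, 0.994, 0.002, 0.0]
wrist_force: [-4.0, 7.7, 4.0]
finger_gap: 0.0135
finger_force: 20.0
local [0.0012 0.1138 0.1206] rad 0.1658029858413846 th 0.4055862738751736 F [-3.9987  7.7336  4.0097] 0.01347981567413541 19.99519407749176 yaw 102.05180709374577 [-0.      0.0031 -1.    ]
```

```bash
python3 -m jog '[[0,0,0,0,-0.0124,-0.0107,0.005],[0,0,0,0,-0.0134,-0.0094,0.005],[0,0,0,0,-0.0142,-0.008,0.005],[0,0,0,0,-0.015,-0.0065,0.005],[0,0,0,0,-0.0156,-0.005,0.005],[0,0,0,0,-0.016,-0.0034,0.005],[0,0,0,0,0,0,0.005],[0,0,0,0,0,0,0.005]]'
python3 arc.py
```

```text
time_s: 5.0
tcp_pos: [0.5782, 0.0122, 0.4524]
orientation: [-0.104, 0.995, 0.0, 0.0]
wrist_force: [-4.7, 1.2, 9.3]
finger_gap: 0.0134
finger_force: 20.0
local [0.0019 0.025  0.1634] rad 0.16533964220369884 th 1.0100729928046646 F [-4.6894  1.2405  9.2779] 0.013447455629573186 20.001535713672638 yaw 101.89894131216676 [ 0.0006  0.0003 -1.    ]
```

```bash
python3 -m jog '[[0,0,0,0,-0.0162,-0.0018,0.005],[0,0,0,0,-0.0163,-0.0002,0.005],[0,0,0,0,-0.0163,0.0014,0.005],[0,0,0,0,-0.0161,0.0025,0.005],[0,0,0,0,0,0,0.005],[0,0,0,0,0,0,0.005]]'
python3 arc.py
```

```text
time_s: 5.6
tcp_pos: [0.5916, -0.0511, 0.4494]
orientation: [-0.104, 0.995, -0.0, -0.0]
wrist_force: [-2.4, -2.3, 3.3]
finger_gap: 0.0129
finger_force: 20.0
local [ 0.0023 -0.0399  0.1604] rad 0.16533427358748146 th 1.4056383775392838 F [-2.4035 -2.2507  3.2961] 0.012867363004611974 20.003030598163605 yaw 101.90338304822868 [-0.0007 -0.001  -1.    ]
```

```bash
python3 -m jog '[[0,0,0,0,-0.0079,0.0025,0.005],[0,0,0,0,-0.0078,0.003,0.005],[0,0,0,0,-0.0077,0.0035,0.005],[0,0,0,0,-0.0076,0.004,0.005],[0,0,0,0,-0.0075,0.0043,0.005],[0,0,0,0,-0.005,0.003,0.005],[0,0,0,0,0,0,0.005],[0,0,0,0,0,0,0.005]]'
python3 arc.py
```

```text
time_s: 6.4
tcp_pos: [0.6005, -0.0938, 0.4295]
orientation: [-0.104, 0.995, -0.001, -0.0]
wrist_force: [-3.4, -5.3, 5.0]
finger_gap: 0.0134
finger_force: 20.0
local [ 0.0026 -0.0835  0.1405] rad 0.16350129535332666 th 1.6981943199078584 F [-3.4302 -5.293   4.9867] 0.013406047814224211 20.001239776611328 yaw 101.93047163801417 [-0.0004 -0.0014 -1.    ]
```

```bash
python3 -m jog '[[0,0,0,0,-0.003,0.002,0.005],[0,0,0,0,-0.003,0.002,0.005],[0,0,0,0,0,0,0.005],[0,0,0,0,0,0,0.005]]'
python3 arc.py; python3 -m jog '[[0,0,0,0,-0.002,0.002,0.005],[0,0,0,0,-0.002,0.001,0.005],[0,0,0,0,0,0,0.005]]'; python3 arc.py
```

```text
time_s: 6.8
tcp_pos: [0.6016, -0.0974, 0.427]
orientation: [-0.105, 0.994, 0.001, -0.0]
wrist_force: [-12.3, 3.2, 18.2]
finger_gap: 0.013
finger_force: 20.0
local [ 0.003  -0.0867  0.138 ] rad 0.1630232404909055 th 1.722829529278303 F [-12.3294   3.1524  18.2016] 0.013049554155703403 20.000916123390198 yaw 102.09004750507799 [-0.0005  0.0025 -1.    ]
time_s: 7.1
tcp_pos: [0.6031, -0.098, 0.4249]
orientation: [-0.107, 0.994, 0.004, 0.001]
wrist_force: [-13.4, 14.0, 23.8]
finger_gap: 0.0129
finger_force: 20.1
local [ 0.0047 -0.0868  0.1359] rad 0.16125121343975166 th 1.7305467763657139 F [-13.44    14.0391  23.8455] 0.012883263425256053 20.061848424375057 yaw 102.31819083867201 [ 0.0008  0.0075 -1.    ]
```

```bash
python3 -m jog '[[0,0,0,0,0.002,-0.002,0.02],[0,0,0,0,0,0,0.03],[0,0,0,0,0,0,0.04],[0,0,0,0,0,0,0.04],[0,0,0,0,0,-0.02,0.05],[0,0,0,0,0,-0.04,0.06],[0,0,0,0,0,-0.03,0.087],[0,0,0,0,0,0,0.087]]'
python3 -m jog '[[0,0,0,0.04,0,0,0.087],[0,0,0,0.045,0,0,0.087],[0,0,0,0.045,0,0,0.087],[0,0,0,0,0,0,0.087],[0,0,0,0,0,0,0.087]]'
python3 t.py '[.5547,.1195,.142]'
python3 - <<'E'
from h import *
a=cams.camera("top");b=cams.camera("side"); cv2.imwrite("pics/t2.png",a);cv2.imwrite("pics/s2.png",b)
cv2.imwrite("pics/b2.png",cv2.resize(np.vstack([np.hstack([a[195:275,220:360]]),b[160:240,235:375]]),None,fx=3.75,fy=3.75,interpolation=cv2.INTER_CUBIC))
E
```

```text
time_s: 7.9
tcp_pos: [0.6029, -0.1017, 0.5181]
orientation: [-0.104, 0.995, -0.001, 0.003]
wrist_force: [0.1, -0.0, -0.2]
finger_gap: 0.0644
finger_force: 0.0
time_s: 8.4
tcp_pos: [0.4746, -0.1282, 0.5139]
orientation: [-0.104, 0.995, 0.001, 0.001]
wrist_force: [0.4, 0.7, 0.3]
finger_gap: 0.0868
finger_force: 0.0
grasp [ 0.4748 -0.128   0.3499] delta tool [-0.1292  0.2253  0.2084] y yaw 101.96422183269927 z [ 0.0011  0.0015 -1.    ] q [-0.4537 -0.0667  0.6016  1.6829  0.0362  1.5129  1.9244] F [0.4423 0.6985 0.312 ] gap 0.08678101541236058 0.0 8.4
```

View pics/b2.png

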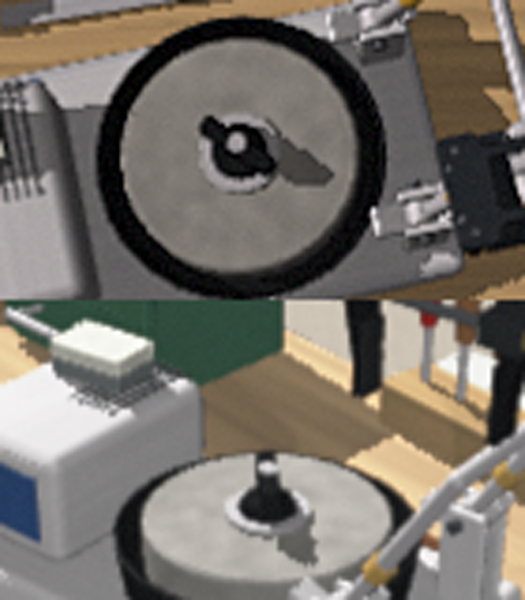

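The support stays open on its stop. The nut's finger bar runs from (275,228) to (293,240) in the full top view, and the side view sees it almost end-on. I'll measure its direction with a mask.

```bash
python3 - <<'E'
from h import *
im=cv2.imread("pics/t2.png"); c0=proj("top",np.array([.5547,.1195,.145])); print(c0)
m=cv2.inRange(im,(0,0,0),(48,48,48)); k=np.zeros_like(m); cv2.circle(k,tuple(int(round(v)) for v in c0),17,255,-1); m&=k
v,u=np.nonzero(m); P=np.array([onz("top",(a,b),.155)[:2] for a,b in zip(u,v)])
c=P.mean(0); w,V=np.linalg.eigh(np.cov(P.T)); d=V[:,1]; s=(P-c)@d
print(len(P),c,"nut yaw",np.degrees(np.arctan2(d[1],d[0]))%180,w,"len",np.ptp(s))
print(onz("top",(275.2,228.3),.155),onz("top",(292.5,239.8),.155), onz("top",(220+238/3.75,195+140/3.75),.155))
for r in m[int(c0[1])-18:int(c0[1])+18,int(c0[0])-18:int(c0[0])+18]: print(''.join('#' if x else '.' for x in r))
E
```

```text
[282.7637358  233.79062346]
178 [0.54983608 0.11693188] nut yaw 53.12593238425447 [0.00011554 0.00030815] len 0.07057765566748725
[0.57017113 0.14184343 0.155     ] [0.53327341 0.08928593 0.155     ] [0.55706149 0.11663922 0.155     ]
....................................
....................................
....................................
....................................
....................................
....................................
....................................
....................................
....................................
....................................
....................................
...........##.......................
..........####......................
..........######..####..............
..........###############...........
..........########...#####..........
...........######.....####..........
.............###......#####.........
.............###......#####.........
.............###......#####.........
.............#####...######.........
.............###############........
.............################.......
..............################......
..............################......
...............##############.......
................########..###.......
....................#...............
....................................
....................................
....................................
....................................
....................................
....................................
....................................
....................................
```

```bash
python3 -m jog '[[0,0,0,-0.026,0.04,0,0.087],[0,0,0,-0.026,0.04,0,0.087],[0,0,0,-0.026,0.04,0,0.087],[0,0,0,-0.026,0.04,0,0.087],[0,0,0,-0.025,0.04,0,0.087],[0,0,0,0,0.025,0,0.087],[0,0,-0.147,0,0,0.02,0.087],[0,0,-0.147,0,0,0.02,0.087]]'
python3 -m jog '[[0,0,-0.147,0,0,0.02,0.087],[0,0,-0.147,0,0,0.02,0.087],[0,0,-0.147,0,0,0.02,0.087],[0,0,0,0,0,0,0.087],[0,0,0,0,0,0,0.087]]' 40
python3 t.py '[.5545,.118,.151]'
```

```text
time_s: 9.3
tcp_pos: [0.5559, 0.1215, 0.4721]
orientation: [-0.253, 0.967, -0.001, -0.001]
wrist_force: [-0.6, -0.2, -0.0]
finger_gap: 0.0867
finger_force: 0.0
time_s: 9.8
tcp_pos: [0.5555, 0.1196, 0.4134]
orientation: [-0.453, 0.892, -0.0, -0.001]
wrist_force: [0.3, -0.9, 0.5]
finger_gap: 0.0868
finger_force: 0.0
grasp [0.5552 0.1194 0.2494] delta tool [ 0.0014 -0.0003  0.0984] y yaw 143.85510449962266 z [-0.0015 -0.0011 -1.    ] q [-0.6062  0.1628  0.3576  1.6717 -0.0579  1.3194  2.2723] F [ 0.2691 -0.8516  0.4796] gap 0.08676484881051448 0.0 9.8
```

```bash
python3 -m jog '[[0,0,0,0,0,0.03,0.087],[0,0,0,0,0,0.03,0.06],[0,0,0,0,0,0.02,0.06],[0,0,0,0,0,0.01,0.06],[0,0,0,0,0,0.008,0.06],[0,0,0,0,0,0,0.06]]'
python3 t.py '[.5545,.118,.151]'
python3 - <<'E'
from h import *
b=cams.camera("side"); cv2.imwrite("pics/s3.png",cv2.resize(b[140:270,235:385],None,fx=4,fy=4,interpolation=cv2.INTER_CUBIC))
E
```

```text
time_s: 10.4
tcp_pos: [0.5551, 0.1192, 0.316]
orientation: [-0.454, 0.891, -0.0, -0.0]
wrist_force: [-0.6, 0.1, 0.7]
finger_gap: 0.0614
finger_force: 0.0
grasp [0.5551 0.1191 0.152 ] delta tool [ 0.0013 -0.0002  0.001 ] y yaw 144.02903963752726 z [-0.     -0.0001 -1.    ] q [-0.593   0.2359  0.3504  1.796  -0.0889  1.1251  2.3006] F [-0.5994  0.133   0.6857] gap 0.06143726408901279 0.0 10.4
```

View pics/s3.png

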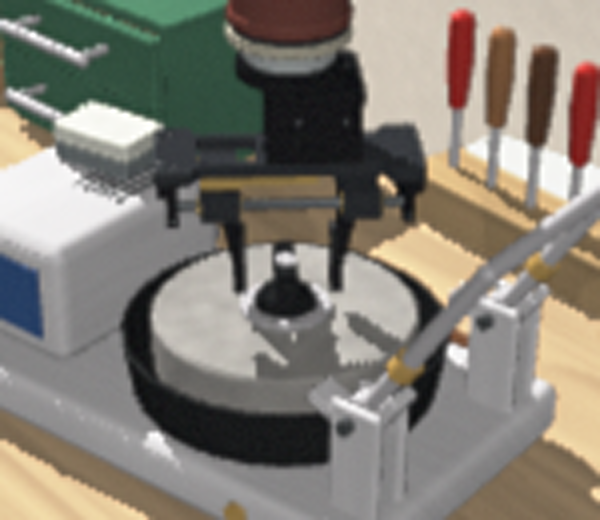

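The fingers straddle the finger bar symmetrically, with the tips at about (240,290) and (335,290) in the crop and the bar at (286,275). I'll close and feel a first turn.

```bash
python3 -m jog '[[0,0,0,0,0,0,0.03],[0,0,0,0,0,0,0.008],[0,0,0,0,0,0,0.008],[0,0,0,0,0,0,0.008],[0,0,0,0,0,0,0.008],[0,0,0,0,0,0,0.008],[0,0,0,0,0,0,0.008]]' 40
python3 t.py '[.5545,.118,.151]'
python3 -m jog '[[0,0,0.1,0,0,0,0.008],[0,0,0.1,0,0,0,0.008],[0,0,0.1,0,0,0,0.008],[0,0,0,0,0,0,0.008]]'
python3 t.py '[.5545,.118,.151]'; python3 -c "
from workcell import env;print(env.state()['ft_torque'])"
```

```text
time_s: 11.15
tcp_pos: [0.5544, 0.1194, 0.316]
orientation: [-0.455, 0.891, 0.0, -0.001]
wrist_force: [-3.7, 2.3, 1.9]
finger_gap: 0.0157
finger_force: 40.0
grasp [0.5542 0.1195 0.152 ] delta tool [ 0.001  -0.0011  0.001 ] y yaw 144.12375926971856 z [-0.0014  0.0004 -1.    ] q [-0.5931  0.2352  0.3498  1.7969 -0.0894  1.1261  2.3019] F [-3.7425  2.2936  1.9249] gap 0.01572237141012118 39.989513368927874 11.15
time_s: 11.55
tcp_pos: [0.5544, 0.1194, 0.316]
orientation: [-0.316, 0.949, 0.0, -0.001]
wrist_force: [-4.8, 1.8, 3.3]
finger_gap: 0.0158
finger_force: 40.1
grasp [0.5542 0.1195 0.152 ] delta tool [ 0.0007 -0.0014  0.001 ] y yaw 126.84131799215996 z [-0.0013  0.0004 -1.    ] q [-0.6258  0.2372  0.3879  1.7985 -0.0993  1.126   2.009 ] F [-4.7651  1.7596  3.3182] gap 0.015805442347321508 40.051974405068904 11.55
[ 0.41322582  1.15527405 -0.16758185]
```

The nut gives, at about 0.17 N m. I'll carry on round.

```bash
python3 -m jog '[[0,0,0.14,0,0,0,0.008],[0,0,0.14,0,0,0,0.008],[0,0,0.14,0,0,0,0.008],[0,0,0.14,0,0,0,0.008],[0,0,0.14,0,0,0,0.008],[0,0,0.14,0,0,0,0.008],[0,0,0.14,0,0,0,0.008],[0,0,0,0,0,0,0.008]]'
python3 t.py '[.5545,.118,.151]'; python3 -c "
from workcell import env;print(env.state()['ft_torque'])"
```

```text
time_s: 12.35
tcp_pos: [0.5544, 0.1196, 0.316]
orientation: [0.168, 0.986, 0.0, -0.001]
wrist_force: [-5.0, 1.0, 4.8]
finger_gap: 0.0158
finger_force: 40.1
grasp [0.5542 0.1196 0.152 ] delta tool [-0.0008 -0.0015  0.001 ] y yaw 70.689537180184 z [-0.0013  0.0005 -1.    ] q [-0.7355  0.247   0.5174  1.8036 -0.1352  1.127   1.061 ] F [-4.9854  1.0026  4.8036] gap 0.015834690968763127 40.05273083690554 12.35
[ 0.41802404  1.09099721 -0.1227776 ]
```

```bash
python3 -m jog '[[0,0,0.14,0,0,0,0.008],[0,0,0.14,0,0,0,0.008],[0,0,0.14,0,0,0,0.008],[0,0,0.14,0,0,0,0.008],[0,0,0.14,0,0,0,0.008],[0,0,0.14,0,0,0,0.008],[0,0,0.14,0,0,0,0.008],[0,0,0,0,0,0,0.008]]'
python3 t.py '[.5545,.118,.151]'; python3 -c "
from workcell import env;print(env.state()['ft_torque'])"
```

```text
time_s: 13.15
tcp_pos: [0.5545, 0.1196, 0.316]
orientation: [0.611, 0.791, -0.0, -0.001]
wrist_force: [-4.3, 2.4, 4.2]
finger_gap: 0.0157
finger_force: 40.1
grasp [0.5543 0.1197 0.152 ] delta tool [-0.0017 -0.0003  0.001 ] y yaw 14.631116090817887 z [-0.0011  0.0006 -1.    ] q [-0.8544  0.2645  0.6611  1.8087 -0.1793  1.1296  0.1224] F [-4.2573  2.3557  4.1807] gap 0.01570485455936136 40.05653562722728 13.15
[ 0.43344492  1.08998344 -0.17361286]
```

```bash
python3 -m jog '[[0,0,0.14,0,0,0,0.008],[0,0,0.14,0,0,0,0.008],[0,0,0.14,0,0,0,0.008],[0,0,0.14,0,0,0,0.008],[0,0,0.14,0,0,0,0.008],[0,0,0.14,0,0,0,0.008],[0,0,0.14,0,0,0,0.008],[0,0,0.14,0,0,0,0.008]]'
python3 -m jog '[[0,0,0.1,0,0,0,0.008],[0,0,0,0,0,0,0.008],[0,0,0,0,0,0,0.008],[0,0,0,0,0,0,0.008]]'
python3 t.py '[.5545,.118,.151]'
```

```text
time_s: 13.95
tcp_pos: [0.5546, 0.1196, 0.316]
orientation: [0.938, 0.346, -0.0, -0.0]
wrist_force: [-3.6, 2.5, 3.1]
finger_gap: 0.0157
finger_force: 40.0
time_s: 14.35
tcp_pos: [0.5546, 0.1195, 0.316]
orientation: [0.953, 0.302, -0.0, -0.0]
wrist_force: [-3.2, 2.2, 3.5]
finger_gap: 0.0158
finger_force: 40.1
grasp [0.5545 0.1196 0.152 ] delta tool [-0.0009  0.0013  0.001 ] y yaw -54.89703045552136 z [-0.0008  0.0007 -1.    ] q [-1.0199  0.3076  0.8723  1.8151 -0.259   1.1388 -1.0188] F [-3.2136  2.2088  3.4696] gap 0.015791300577664105 40.055414523230866 14.35
```

The tool has turned 199°. Now I'll release, lift straight up and check.

```bash
python3 -m jog '[[0,0,0,0,0,0,0.03],[0,0,0,0,0,0,0.06],[0,0,0,0,0,0,0.06],[0,0,0,0,0,0,0.06],[0,0,0,0,0,-0.02,0.06],[0,0,0,0,0,-0.04,0.06],[0,0,0,0,0,-0.05,0.06],[0,0,0,0,0,-0.05,0.06]]'
python3 -m jog '[[0,0,0,0,0,-0.05,0.06],[0,0,0,0,0,0,0.06],[0,0,0,0,0,0,0.06],[0,0,0,0,0,0,0.06]]'
python3 - <<'E'
from h import *
a=cams.camera("top");b=cams.camera("side"); print(env.state()['dq'],env.state()['wrist_force'])
cv2.imwrite("pics/f.png",np.hstack([cv2.resize(a[170:300,200:350],None,fx=2.6,fy=2.6),cv2.resize(b[140:270,235:385],None,fx=2.6,fy=2.6)]))
E
```

```text
time_s: 15.15
tcp_pos: [0.5546, 0.1186, 0.4776]
orientation: [0.954, 0.298, -0.0, 0.0]
wrist_force: [1.3, 0.5, -0.2]
finger_gap: 0.0593
finger_force: 0.0
time_s: 15.55
tcp_pos: [0.5547, 0.1191, 0.5248]
orientation: [0.954, 0.298, -0.001, 0.0]
wrist_force: [0.5, -0.1, -0.6]
finger_gap: 0.06
finger_force: 0.0
[-9.47931656e-04  2.86294046e-05  2.35337719e-06 -5.53667932e-03
 -9.01062936e-04  2.09980255e-03 -3.86775708e-03] [-0.41246855 -0.55269064 -1.21414052]
```

View pics/f.png

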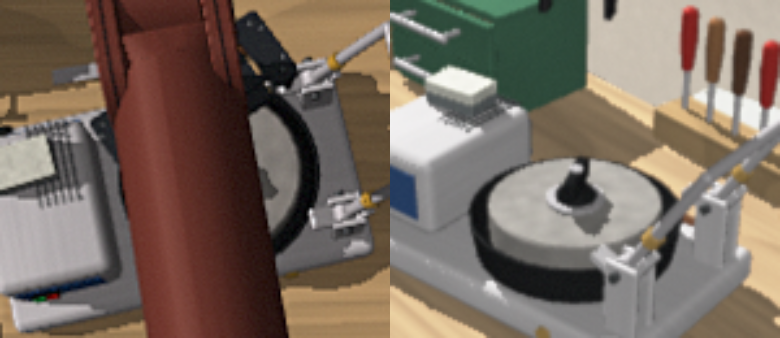

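The support is resting open by itself. The nut stands slightly past half a turn, now seen a little off end-on at (577,185), and the gripper is clear. I'll hand it in.

```bash
python3 -c "
from workcell import env;print(env.sign_off())"
```

```text
the job is handed in; nothing more can be done
None
```

The support bar is laid back on its stop and stays open by itself, and the hand nut is loosened about 199° clockwise (it gave at about 0.17 N m). The job is handed in at about 16 s with the arm clear; sign-off returned no verdict.

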